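Unnest the measuring scoops: small one into its drying clip, middle one onto the scale

TASK

The next filling is weighed out with the middle one of the three nested measuring scoops. Take the nest apart from the inside out: first lift out the small green-handled scoop and stand it upright on the bare counter to free its handle, then take it again by its bowl, lay the handle in the green spring clip of the drying rail with the bowl over the drip tray, and press the handle fully home. Only then lift the blue-handled scoop out of the big one and stand it upright on the steel plate of the kitchen scale; leave the big orange-handled scoop standing where it is and the jar, dish, scraper and brush undisturbed.

Things in the scene. Friction and masses are not known exactly. Their poses are not given: they have to be found in the camera images.
- small: small steel measuring scoop, round green handle, 0.10-0.18 kg. Origin: centre of the bowl's underside, z up; it stands stably on its foot. Open bowl 56 mm high, outer diameter 49 mm at the foot, 58 mm at the rim, wall and floor 3 mm. At the start it stands inside the medium scoop, with about 4 mm of play, rim 5 mm above the medium's, its handle passing over the rims
- small_handle (a point): on the axis of the small scoop's handle, scoop frame (81, 0, 63) mm, axes as the scoop's. The handle is a straight bar 18 mm in diameter along the scoop's +x, its axis 7 mm above the rim, reaching from 31 to 129 mm from the bowl's axis. To stand the scoop down, the counter between the rail and the nest on the robot's side (about 0.43 m ahead of the robot, 0.12 m to its right) is always bare
- medium: middle scoop, same shape, blue handle, 0.13-0.24 kg. Origin: centre of the bowl's underside, z up. Bowl 54 mm high, outer diameter 65 mm at the foot, 76 mm at the rim, wall and floor 3 mm. At the start it stands inside the large scoop with about 4 mm of play
- medium_handle (a point): on the axis of the medium scoop's handle, scoop frame (90, 0, 61) mm. The handle is 18 mm in diameter along the scoop's +x, from 40 to 138 mm from the bowl's axis
- large: large scoop, orange handle, outermost of the nest, standing on the counter; it stays there. Origin: centre of the underside, z up. Bowl 52 mm high, 94 mm wide at the rim; handle 18 mm in diameter along its +x, axis 59 mm up, from 49 to 147 mm out. The handles are fanned: the large's points away from the robot, the medium's about 1.1 to 1.8 rad to its left, the small's as much to its right
- rail: clip drying rail, fixed. Steel drip tray 180 x 300 mm (its x, y), floor 4 mm, lips 12 mm high; a raised bar along y carries three coloured spring clips opening upward, 95 mm apart: blue y = +95, green y = 0, grey y = -95 mm (holds a pastry brush). Origin: centre of the underside. Handles lie along the rail's x, bowls on its -x side over the tray, the side facing the robot
- clip_green (a point): centre of the green clip where the axis of a handle fully home lies: rail frame (45, 0, 68.5) mm, axes as the rail's. Two sprung jaws 56 mm long (along x), lips 10 mm above this point with a 27 mm flared mouth, too close for fingers beside the handle. A level handle rests on the lips about 12 mm above home; pressed down from above with shut fingers (about 10 N, 25 N is harmless) it snaps home
- small_rim (a point): centre of the small scoop's rim, 56 mm above its underside. When the scoop is home in the clip its bowl's axis is about 81 mm from point clip_green towards the rail's -x, its foot 1 to 2 mm above the tray floor. Laid in the clip's mouth but not yet pressed, with the bowl let go, the bowl sinks onto the tray and the handle slopes up away from it by about 10 degrees, some 17 mm too high over the clip
- scale: kitchen scale, fixed: black body 190 x 150 x 32 mm (its x, y, z), display at its -x end; origin: centre of the underside
- scale_top (a point): centre of the top of the scale's steel plate, 39 mm above the counter; plate 136 mm (scale's x) by 142 mm (y)
- brush: pastry brush, bystander, held in the rail's grey clip, bristles towards the rail's -x; origin in the middle of its handle
- jar: amber glass jar with a red cap, 58 mm wide, 95 mm high, bystander; origin: centre of its underside
- dish: white china sauce dish, 76 mm wide, 26 mm high, bystander; origin: centre of its underside
- scraper: dough scraper lying flat between the nest and the scale, white grip and steel blade, 130 x 80 mm, 19 mm high, bystander; origin under its grip

How it is judged:
On the way, in this order (a step that is already met when the one before it is completed fails the run):
1. the small scoop has been lifted out and stands upright on the bare counter, let go, the medium one still in the large one (height (world z) of small between -0.004 and 0.003 m and angle between small's own z axis and vertical below 0.1 rad and linear speed of small below 0.02 m/s and contact force between small and the fingers below 0.05 N and horizontal distance between small and large above 0.06 m and horizontal distance between medium and large below 0.012 m and z of medium in the frame of large below 0.008 m), for 0.2 s.
2. the small scoop is held off the counter by its bowl (contact force between small and the fingers above 1 N and horizontal distance between the grasp point and small_rim below 0.04 m and height (world z) of small above 0.012 m), for 0.2 s.
3. the small scoop's handle is fully home in the green clip, bowl over the drip tray, while the medium one is still in the large one (z of small_handle in the frame of clip_green between -0.004 and 0.004 m and y of small_handle in the frame of clip_green between -0.004 and 0.004 m and x of small in the frame of clip_green between -0.096 and -0.066 m and angle between the x axis of small and the x axis of clip_green, either way round below 0.08 rad and horizontal distance between medium and large below 0.012 m and z of medium in the frame of large below 0.008 m), for 0.2 s.
4. the medium scoop stands upright on the scale's plate (z of medium in the frame of scale_top between -0.004 and 0.004 m and angle between medium's own z axis and vertical below 0.06 rad and horizontal distance between medium and scale_top below 0.04 m), for 0.2 s.
At the end, for the whole second after the job is handed in: Small scoop: handle home in the green clip (axis within 4 mm in height and sideways, 15 mm along, 5 degrees), bowl over the tray. Medium: upright on the scale's plate, within 40 mm of its centre. Large: upright on the counter, within 40 mm of its start. All released, at rest (all of step 4 and z of small_handle in the frame of clip_green between -0.004 and 0.004 m and y of small_handle in the frame of clip_green between -0.004 and 0.004 m and x of small in the frame of clip_green between -0.096 and -0.066 m and angle between the x axis of small and the x axis of clip_green, either way round below 0.08 rad and linear speed of each of medium, small below 0.02 m/s and height (world z) of large below 0.005 m and angle between large's own z axis and vertical below 0.08 rad and distance of large from where it was at the start of the episode below 0.04 m); the robot touches nothing.
It fails at once if a bystander (jar, dish, scraper) is pushed more than 25 mm (distance of any of jar, dish, scraper from where it was at the start of the episode above 0.025 m).
It fails at once if the brush comes out of its clip (moves more than 15 mm) (distance of brush from where it was at the start of the episode above 0.015 m).
It fails at once if the large scoop is tipped over or lifted off the counter (tilt over 0.5 rad or more than 30 mm up) (angle between large's own z axis and vertical above 0.5 rad or height (world z) of large above 0.03 m).
It also fails if it takes over 72 s, if anything falls off the work surface, if the arm or the gripper's body presses on something with over 40 N, if the wrist force passes 120 N, or if a joint passes its speed limit or range.

ROBOT

A 7-joint arm with a two-finger parallel gripper is mounted at the origin on the work surface. World frame = base frame: x ahead of the robot, y to its left, z up, the work surface at z = 0. Lengths are in m, angles in rad, forces in N, time in s.
With the tool pointing down it reaches from about 0.4 to 0.85 m from the base axis. Payload 10.4 kg.
Tool frame: the origin (TCP) lies midway between the tips of the shut fingers; the grasp point (between the pads) lies 19 mm behind it; z points along the fingers, y is the line along which they close (so a half turn about z gives the same grasp; the last joint's range is limited). The gripper opens to 85 mm and grips with 20 to 120 N. Pads are 22 mm wide; open, the fingers measure 114 mm over their backs; the gripper's body (76 mm by 85 mm) begins 54 mm behind the grasp point. The pads swing forward as they close: fully open they stand 13 mm farther back than shut.
Start: joints at [1.211, 0.332, -0.065, 1.46, 0.022, 1.35, -0.088], TCP at [0.207, -0.59, 0.231] pointing down, gripper open.
Joint ranges: [-2.6, 2.6], [-0.5, 2.12], [-1.47, 1.34], [0.16, 2.42], [-1.27, 4.41], [0.06, 2.06], [-2.6, 2.6]. Speed limits (rad/s): [2.22, 2.22, 2.79, 2.79, 3.14, 3.14, 3.14].

INTERFACE

Orientations are given as a unit quaternion [x, y, z, w].
In Python, from workcell import get_obs, camera, camera_params, hand_in gives the robot as it stands.
- The arm moves only by the tool carry_out, never from a script. Its argument "commands" is a list that holds one entry, the list of rows, each a list of 6 numbers: the shift along the tool's x, y, z in units of 40 mm (1.0 is 40 mm), then the turn, a rotation vector about the tool's x, y, z in units of 6 degrees (1.0 is 6 degrees). In form: [[[x, y, z, ax, ay, az], ...]]. A call has 1 to 20 rows; each row shifts and turns the commanded pose from where the row before left it, along the tool's axes as they then stand; what a row does not reach is not made up. A row lasts 1/12 s, in which the tool goes at most 41.7 mm and 7.16 degrees, less where a joint would pass 70% of its speed; a pose out of reach is approached as far as the arm can. A call is refused whole if a number of a shift passes 1 or a number of a turn 1, either way. A call with a gripper value outside its range is refused whole. "hand" is the closure, from -1 (fully open) to 1 (shut), set as the call begins (left out, the last holds). The fingers move at their own pace and stop on an object; "force" is the grip in N (left out, the last holds). Time passes only in rows, so rows that do not move let the fingers close. It gives the time, the measured TCP pose, the force, the opening and the grip force at its end, in the units of the state.
- get_obs(): the state, without advancing time (a new reading comes with each control period).
- camera(name): name is "scene" or "top"; returns the picture (400x640x3 uint8, red, green, blue); there is no depth.
- camera_params(name): a dict with "mtx" (3x3 intrinsics, pixels), "R" (3x3) and "t" (3): a world point X has camera coordinates R X + t. Camera axes: x right, y down, z forward; pixel columns grow to the right and rows downward; lengths in m; the calibration is good to about 2 mm. A picture is of the moment at which its call begins. camera_params takes no time and is no camera call.
- hand_in(): hands the job in; it is judged then, once.
The state is a dict: "clock": time; "joint_pos": joint angles; "joint_velocities": joint speeds; "tau": joint torques, N m; "position": TCP position; "ee_rot": TCP orientation; "ft_force": force on the tool from outside, world axes, zero at the start; "torque": the same for the moment, N m; "grip_width": opening from 0.0 (shut) to 1.0 (fully open); "grasp_force": force on a finger pad.
Only numpy, scipy, OpenCV 4.12 (cv2) and the standard library are available. Lean on these libraries where they do the work, as an engineer would, in place of code of your own. Each camera call takes 0.05 s, during which the arm holds its last target. There are 200 camera calls.

## Working session

There is one attempt and no reset: what is moved stays moved. The work goes in short steps, Python scripts to look and compute and a tool call to move; the robot and the scene stay as the last step left them, time stands still between calls to the robot, and variables do not carry over. Pictures are saved under pics/ and viewed, at most 10 in all, crops included, and the job is handed in when it is done.

Besides the shell and the picture viewer there is one more tool, called as name(argument=value, ...), one argument or row to a line, values as JSON. carry_out: Moves the arm, as the interface text tells. Its arguments: {"type":"object","properties":{"commands":{"type":"array"},"hand":{"type":"number"},"force":{"type":"number"}},"required":["commands"]}

```bash
mkdir -p pics; python3 - <<'E'
from workcell import *
import cv2
o=get_obs(); print({k:o[k] for k in('clock','position','ee_rot','grip_width','ft_force')})
for n in('scene','top'):
    cv2.imwrite(f'pics/{n}0.png',camera(n)[:,:,::-1]); p=camera_params(n); print(n,p)
E
```

```text
{'clock': 0.0, 'position': array([ 0.20644402, -0.5895215 ,  0.23051672]), 'ee_rot': array([ 9.85848551e-01,  1.67636889e-01, -1.46095791e-04, -6.97209424e-04]), 'grip_width': 1.0005234076717149, 'ft_force': array([ 0.69903367,  0.06249038, -0.27812434])}
scene {'mtx': array([[461.25560703,   0.        , 314.94430579],
       [  0.        , 461.25560703, 191.31725167],
       [  0.        ,   0.        ,   1.        ]]), 'R': array([[-0.15041824,  0.98861971,  0.00233029],
       [ 0.82131347,  0.12627396, -0.55632641],
       [-0.5502895 , -0.08176774, -0.83096059]]), 't': array([ 0.08894343, -0.41604742,  1.8682767 ])}
top {'mtx': array([[390.01004823,   0.        , 320.24255247],
       [  0.        , 390.01004823, 189.96424043],
       [  0.        ,   0.        ,   1.        ]]), 'R': array([[ 0.08950698, -0.99598528, -0.00134689],
       [-0.97450525, -0.08729711, -0.20668513],
       [ 0.20573776,  0.01981231, -0.97840658]]), 't': array([-0.0532707 ,  0.57584315,  1.15200114])}
```

View pics/scene0.png

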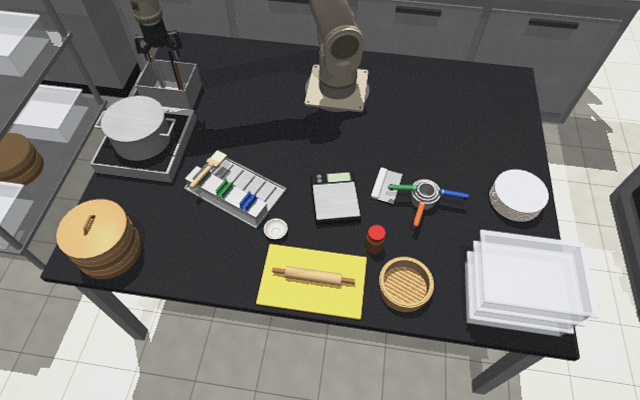

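View pics/top0.png

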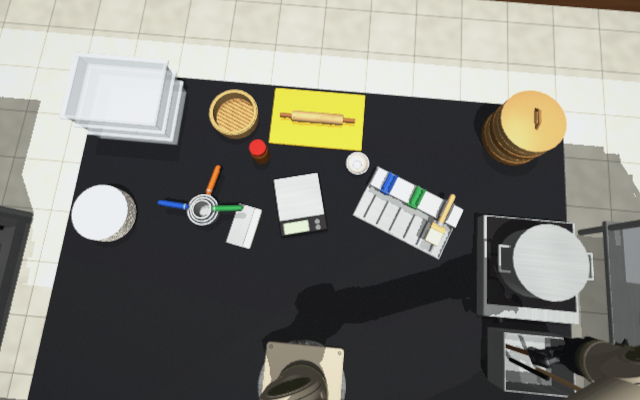

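The nest is at top px (203,208), with blue handle left, green right and orange away. The scraper is at (243,226), scale (300,205), rail (408,212) with the green clip at (417,196), dish (357,163) and jar (258,150). Next I'll measure by colour.

```bash
cat > h.py <<'E'
from workcell import *
import numpy as np, cv2
from scipy.spatial.transform import Rotation as Rot
P={n:camera_params(n) for n in('scene','top')}
def cast(n,uv,z):
    p=P[n]; uv=np.atleast_2d(np.asarray(uv,float))
    d=np.c_[uv,np.ones(len(uv))]@np.linalg.inv(p['mtx']).T@p['R']
    c=-p['R'].T@p['t']; return c+d*((z-c[2])/d[:,2])[:,None]
def proj(n,X):
    p=P[n]; q=(p['R']@np.asarray(X)+p['t'])@p['mtx'].T; return q[:2]/q[2]
HUE={'green':(45,85),'blue':(100,128),'orange':(5,18)}
def blob(im,n,col,near,z,r=.12,smin=90):
    """pixels of a colour within r of world xy near, cast on plane z; largest component"""
    h=cv2.cvtColor(im,cv2.COLOR_RGB2HSV); lo,hi=HUE[col]
    m=cv2.inRange(h,(lo,smin,50),(hi,255,255))
    u,v=proj(n,[*near,z]); 
    vv,uu=np.mgrid[:m.shape[0],:m.shape[1]]
    X=cast(n,np.c_[uu.ravel(),vv.ravel()],z)
    m[(np.hypot(X[:,0]-near[0],X[:,1]-near[1])>r).reshape(m.shape)]=0
    k,l,s,c=cv2.connectedComponentsWithStats(m)
    i=1+np.argmax(s[1:,4]); v,u=np.where(l==i)
    return cast(n,np.c_[u,v],z)[:,:2]
def line(X):
    c=X.mean(0); w=np.linalg.svd(X-c,full_matrices=False)[2][0]; t=(X-c)@w
    return c,w,np.percentile(t,[1,99])
def handle(col,near,z,ims=None,r=.16):
    for n in P:
        im=(ims or {}).get(n); im=camera(n) if im is None else im
        c,w,t=line(blob(im,n,col,near,z,r))
        print(col,n,'mid',(c+w*t.mean()).round(4),'yaw',round(float(np.arctan2(w[1],w[0])),3),'len',round(float(t[1]-t[0]),4))
E
python3 - <<'E'
from h import *
ims={n:cv2.imread(f'pics/{n}0.png')[:,:,::-1].copy() for n in P}
nest=cast('top',(203,208),.06)[0,:2]; print('nest',nest,cast('scene',(426,190),.06)[0])
handle('green',nest,.069,ims);handle('blue',nest,.064,ims);handle('orange',nest,.059,ims)
g=cast('top',(417,196),.075)[0,:2];b=cast('top',(390,184),.075)[0,:2]; print(g,b)
handle('green',g,.074,ims,.06);handle('blue',b,.074,ims,.06)
for n,q in (('top',[(408,212),(300,205),(243,226),(258,150),(357,163)]),): print(cast(n,q,.03))
# scale plate
for n,s in (('top',(298,195)),('scene',(335,200))):
    g_=cv2.cvtColor(ims[n],cv2.COLOR_RGB2GRAY); m=(g_>140).astype(np.uint8)
    l=cv2.connectedComponents(m)[1]; v,u=np.where(l==l[s[1],s[0]])
    X=cast(n,np.c_[u,v],.039)[:,:2].astype(np.float32); print(n,cv2.minAreaRect(X))
E
python3 -c "
import cv2
a=cv2.imread('pics/top0.png')[150:270,140:470];cv2.imwrite('pics/c0.png',cv2.resize(a,None,fx=2.4,fy=2.4,interpolation=cv2.INTER_CUBIC))"
```

```text
nest [0.48957403 0.3529272 ] [0.48740861 0.3545266  0.06      ]
green scene mid [0.4937 0.2699] yaw 1.684 len 0.0762
green top mid [0.496  0.2735] yaw -1.445 len 0.0805
blue scene mid [0.4904 0.4509] yaw 1.541 len 0.0803
blue top mid [0.4934 0.4543] yaw -1.645 len 0.0816
orange scene mid [0.5809 0.3334] yaw -0.219 len 0.0977
orange top mid [0.5898 0.3349] yaw 2.927 len 0.0803
[ 0.58278194 -0.29828066] [ 0.61301811 -0.21408402]
green scene mid [ 0.5907 -0.3003] yaw -0.249 len 0.062
green top mid [ 0.5807 -0.2966] yaw 2.703 len 0.0701
blue scene mid [ 0.6276 -0.2132] yaw -0.309 len 0.062
blue top mid [ 0.6167 -0.2097] yaw 2.718 len 0.0709
[[ 0.53866327 -0.28251941  0.03      ]
 [ 0.53053674  0.05840387  0.03      ]
 [ 0.44838794  0.22925684  0.03      ]
 [ 0.69908713  0.21290996  0.03      ]
 [ 0.68399928 -0.11139732  0.03      ]]
top ((0.5562624335289001, 0.06559214740991592), (0.1362401843070984, 0.14097806811332703), 14.373236656188965)
scene ((0.557604193687439, 0.06360755860805511), (0.13442516326904297, 0.14276383817195892), 14.49332046508789)
```

View pics/c0.png

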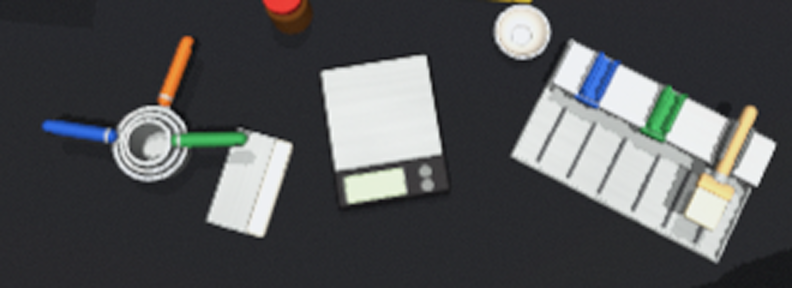

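```bash
cat >> h.py <<'E'
def rel(p,q,pos,yaw):
    """units: shift (in frame of pose q, before turning), then turn, to reach pos with tool down, tool x at yaw"""
    R=Rot.from_quat(q); T=Rot.from_matrix(np.array([[np.cos(yaw),np.sin(yaw),0],[np.sin(yaw),-np.cos(yaw),0],[0,0,-1]]))
    return (R.inv().apply(np.array(pos)-p)/.04).round(2),((R.inv()*T).as_rotvec(degrees=True)/6).round(2)
def legs(*targets):
    o=get_obs(); p,q=o['position'],o['ee_rot']; print(round(o['clock'],2),np.round(p,4),'w',round(o['grip_width'],3),'f',np.round(o['ft_force'],1),'g',np.round(o['grasp_force'],1))
    for pos,yaw in targets:
        print(pos,yaw,*rel(p,q,pos,yaw)); p=np.array(pos); q=Rot.from_matrix([[np.cos(yaw),np.sin(yaw),0],[np.sin(yaw),-np.cos(yaw),0],[0,0,-1]]).as_quat()
E
python3 - <<'E'
from h import *
c=np.array([[378.3,166.7],[463.3,209.6],[439.2,259.2],[353.3,215.4]])
X=cast('top',c,.012)[:,:2]; print(X,X.mean(0),np.linalg.norm(np.diff(X,axis=0),axis=1))
for n in P: print(n,-P[n]['R'].T@P[n]['t'])
legs(((.45,-.15,.2),1.69),((.494,.287,.12),1.69),((.494,.287,.05),1.69))
E
```

```text
[[ 0.68293228 -0.18301116]
 [ 0.56531214 -0.46209869]
 [ 0.40188382 -0.38953671]
 [ 0.51523622 -0.11306763]] [ 0.54134111 -0.28692855] [0.30286028 0.17881291 0.29880415]
scene [1.38317712 0.1173695  1.32079887]
top [ 0.32892013 -0.02561119  1.24607196]
0.1 [ 0.2064 -0.5896  0.2306] w 0.998 f [-0.1  0.3 -0.1] g 0.0
(0.45, -0.15, 0.2) 1.69 [ 9.38 -8.36  0.78] [-1.000e-02 -1.000e-02 -1.292e+01]
(0.494, 0.287, 0.12) 1.69 [10.72  2.39  2.  ] [0. 0. 0.]
(0.494, 0.287, 0.05) 1.69 [0.   0.   1.75] [0. 0. 0.]
```

carry_out(
  commands=[
    [[0.67,-0.6,0.055,0,0,0],[0.67,-0.6,0.055,0,0,0],[0.67,-0.6,0.055,0,0,0],[0.67,-0.6,0.055,0,0,0],[0.67,-0.6,0.055,0,0,0],[0.67,-0.6,0.055,0,0,0],[0.67,-0.6,0.055,0,0,0],[0.67,-0.6,0.055,0,0,0],[0.67,-0.6,0.055,0,0,0],[0.67,-0.6,0.055,0,0,0],[0.67,-0.6,0.055,0,0,0],[0.67,-0.6,0.055,0,0,0],[0.67,-0.6,0.055,0,0,0],[0.67,-0.56,0.055,0,0,0],[0,0,0,0,0,-0.99],[0,0,0,0,0,-0.99],[0,0,0,0,0,-0.99],[0,0,0,0,0,-0.99],[0,0,0,0,0,-0.99],[0,0,0,0,0,-0.99]],
  ],
  hand=-1,
)

```text
clock: 1.77
position: [0.45, -0.1502, 0.2002]
ee_rot: [0.886, 0.464, -0.0, -0.0]
ft_force: [-0.8, -0.9, 0.2]
grip_width: 1.0
grasp_force: 0.0
```

carry_out(
  commands=[
    [[0,0,0,0,0,-1],[0,0,0,0,0,-1],[0,0,0,0,0,-1],[0,0,0,0,0,-1],[0,0,0,0,0,-1],[0,0,0,0,0,-1],[0,0,0,0,0,-1],[0,0,0,0,0,0],[0,0,0,0,0,0]],
  ],
)

```text
clock: 2.52
position: [0.45, -0.1503, 0.2003]
ee_rot: [0.664, 0.747, -0.0, -0.0]
ft_force: [-0.3, -0.6, -0.4]
grip_width: 1.001
grasp_force: 0.0
```

```bash
python3 - <<'E'
from h import *
legs(((.494,.287,.12),1.69),((.494,.287,.05),1.69))
E
```

```text
2.52 [ 0.45   -0.1503  0.2003] w 1.001 f [-0.3 -0.6 -0.4] g 0.0
(0.494, 0.287, 0.12) 1.69 [10.73  2.38  2.01] [-0.   -0.   -0.01]
(0.494, 0.287, 0.05) 1.69 [0.   0.   1.75] [0. 0. 0.]
```

carry_out(
  commands=[
    [[0.9,0.2,0.17,0,0,0],[0.9,0.2,0.17,0,0,0],[0.9,0.2,0.17,0,0,0],[0.9,0.2,0.17,0,0,0],[0.9,0.2,0.17,0,0,0],[0.9,0.2,0.17,0,0,0],[0.9,0.2,0.17,0,0,0],[0.9,0.2,0.17,0,0,0],[0.9,0.2,0.17,0,0,0],[0.9,0.2,0.17,0,0,0],[0.9,0.2,0.17,0,0,0],[0.83,0.18,0.14,0,0,0],[0,0,0.35,0,0,0],[0,0,0.35,0,0,0],[0,0,0.35,0,0,0],[0,0,0,0,0,0],[0,0,0,0,0,0]],
  ],
)

```text
clock: 3.93
position: [0.4928, 0.2854, 0.0772]
ee_rot: [0.664, 0.748, -0.001, -0.0]
ft_force: [0.4, -0.1, 0.1]
grip_width: 1.004
grasp_force: 0.0
```

```bash
python3 - <<'E'
from h import *
legs(((.494,.287,.05),1.69))
a=camera('top')[150:260,150:290]; b=camera('scene')[130:240,360:500]
cv2.imwrite('pics/c1.png',cv2.resize(np.hstack([a,b]),None,fx=2.8,fy=2.8,interpolation=cv2.INTER_CUBIC)[:,:,::-1])
E
```

```text
3.93 [0.4928 0.2854 0.0772] w 1.004 f [ 0.4 -0.1  0.1] g 0.0
(0.494, 0.287, 0.05) 1.69 [0.04 0.04 0.68] [-0.02  0.01 -0.01]
```

View pics/c1.png

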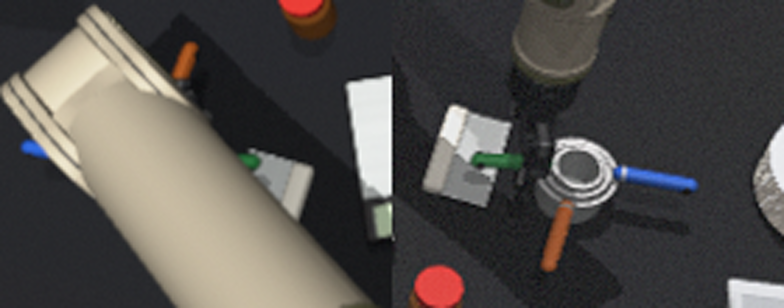

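The two fingers straddle the green handle in the scene view (crop px 540,140 and 515,185), just clear of the nest's rim. Now lower and close.

carry_out(
  commands=[
    [[0.0,0.04,0.34,0,0,0],[0,0,0.34,0,0,0],[0,0,0,0,0,0]],
  ],
)

```text
clock: 4.28
position: [0.4934, 0.286, 0.0481]
ee_rot: [0.663, 0.748, -0.002, -0.0]
ft_force: [-0.4, 0.0, -0.9]
grip_width: 0.999
grasp_force: 0.0
```

carry_out(
  commands=[
    [[0,0,0,0,0,0],[0,0,0,0,0,0],[0,0,0,0,0,0],[0,0,0,0,0,0],[0,0,0,0,0,0],[0,0,0,0,0,0],[0,0,0,0,0,0],[0,0,0,0,0,0],[0,0,0,0,0,0],[0,0,0,0,0,0]],
  ],
  hand=1,
  force=80,
)

```text
clock: 5.12
position: [0.4947, 0.2874, 0.0511]
ee_rot: [0.663, 0.749, 0.0, 0.0]
ft_force: [0.7, -1.8, 2.4]
grip_width: 0.184
grasp_force: 78.0
```

carry_out(
  commands=[
    [[0,0,-0.15,0,0,0],[0,0,-0.2,0,0,0],[0,0,-0.25,0,0,0],[0,0,-0.25,0,0,0],[0,0,-0.25,0,0,0],[0,0,-0.25,0,0,0],[0,0,-0.25,0,0,0],[0,0,-0.25,0,0,0],[0,0,-0.25,0,0,0],[0,0,-0.25,0,0,0],[0,0,-0.25,0,0,0],[0,0,0,0,0,0]],
  ],
)

```text
clock: 6.12
position: [0.4953, 0.2881, 0.1573]
ee_rot: [0.663, 0.749, 0.001, 0.001]
ft_force: [1.0, 0.7, -0.6]
grip_width: 0.185
grasp_force: 78.0
```

```bash
python3 - <<'E'
from h import *
s=-.394; b=np.array([.43,-.12]); g=b+.068*np.array([np.cos(s),np.sin(s)])
legs(((*g.round(4),.155),s+np.pi),)
a=camera('top')[150:260,150:290]; b=camera('scene')[130:240,360:500]
cv2.imwrite('pics/c2.png',cv2.resize(np.hstack([a,b]),None,fx=2.8,fy=2.8,interpolation=cv2.INTER_CUBIC)[:,:,::-1])
E
```

```text
6.12 [0.4953 0.2881 0.1573] w 0.185 f [ 1.   0.7 -0.6] g 78.0
(np.float64(0.4928), np.float64(-0.1461), 0.155) 2.747592653589793 [-10.77  -1.37   0.04] [ 3.000e-02  1.000e-02 -1.008e+01]
```

View pics/c2.png

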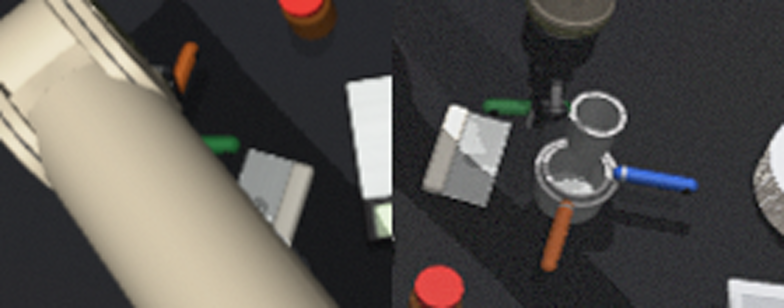

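The small scoop is clear of the nest (scene crop bowl at 597,115) and the medium stays in the large one. Carry to the bare counter.

carry_out(
  commands=[
    [[-0.3,-0.04,0,0,0,0],[-0.6,-0.08,0,0,0,0],[-0.7,-0.09,0,0,0,0],[-0.7,-0.09,0,0,0,0],[-0.7,-0.09,0,0,0,0],[-0.7,-0.09,0,0,0,0],[-0.7,-0.09,0,0,0,0],[-0.7,-0.09,0,0,0,0],[-0.7,-0.09,0,0,0,0],[-0.7,-0.09,0,0,0,0],[-0.7,-0.09,0,0,0,0],[-0.7,-0.09,0,0,0,0],[-0.7,-0.09,0,0,0,0],[-0.7,-0.09,0,0,0,0],[-0.7,-0.09,0,0,0,0],[-0.5,-0.06,0,0,0,0],[-0.27,-0.03,0,0,0,0],[0,0,0,0,0,0]],
  ],
)

```text
clock: 7.72
position: [0.4907, -0.1497, 0.1542]
ee_rot: [0.665, 0.747, -0.0, -0.0]
ft_force: [0.1, -0.5, -0.8]
grip_width: 0.18
grasp_force: 78.0
```

carry_out(
  commands=[
    [[0,0,0,0,0,-0.5],[0,0,0,0,0,-0.8],[0,0,0,0,0,-0.8],[0,0,0,0,0,-0.8],[0,0,0,0,0,-0.8],[0,0,0,0,0,-0.8],[0,0,0,0,0,-0.8],[0,0,0,0,0,-0.8],[0,0,0,0,0,-0.8],[0,0,0,0,0,-0.8],[0,0,0,0,0,-0.8],[0,0,0,0,0,-0.8],[0,0,0,0,0,-0.78],[0,0,0,0,0,0],[0,0,0,0,0,0]],
  ],
)

```text
clock: 8.97
position: [0.4916, -0.1457, 0.1548]
ee_rot: [0.196, 0.981, 0.0, -0.0]
ft_force: [-0.1, 0.2, -1.5]
grip_width: 0.185
grasp_force: 78.1
```

```bash
python3 - <<'E'
from h import *
s=-.394; b=np.array([.43,-.12]); g=b+.068*np.array([np.cos(s),np.sin(s)])
legs(((*g.round(4),.05),s+np.pi),)
t,sc=camera('top'),camera('scene')
handle('green',(.5,-.15),.17,{'top':t,'scene':sc},.09)
u,v=proj('scene',[.45,-.13,.1]).astype(int); u2,v2=proj('top',[.45,-.13,.1]).astype(int)
cv2.imwrite('pics/c3.png',cv2.resize(np.hstack([t[v2-55:v2+55,u2-70:u2+70],sc[v-55:v+55,u-70:u+70]]),None,fx=2.8,fy=2.8,interpolation=cv2.INTER_CUBIC)[:,:,::-1])
E
```

```text
8.97 [ 0.4916 -0.1457  0.1548] w 0.185 f [-0.1  0.2 -1.5] g 78.1
(np.float64(0.4928), np.float64(-0.1461), 0.05) 2.747592653589793 [-0.03  0.    2.62] [ 0.   -0.   -0.01]
green scene mid [ 0.5124 -0.1596] yaw -0.375 len 0.0646Traceback (most recent call last):
  File "<stdin>", line 5, in <module>
  File "h.py", line 29, in handle
    c,w,t=line(blob(im,n,col,near,z,r))
               ~~~~^^^^^^^^^^^^^^^^^^^
  File "h.py", line 21, in blob
    i=1+np.argmax(s[1:,4]); v,u=np.where(l==i)
        ~~~~~~~~~^^^^^^^^^
    return _wrapfunc(a, 'argmax', axis=axis, out=out, **kwds)
    return bound(*args, **kwds)
ValueError: attempt to get argmax of an empty sequence
```

carry_out(
  commands=[
    [[0,0,0.2,0,0,0],[0,0,0.3,0,0,0],[0,0,0.3,0,0,0],[0,0,0.3,0,0,0],[0,0,0.3,0,0,0],[0,0,0.3,0,0,0],[0,0,0.3,0,0,0],[0,0,0.3,0,0,0],[0,0,0.2,0,0,0],[0,0,0.1,0,0,0],[0,0,0,0,0,0],[0,0,0,0,0,0]],
  ],
)

```text
clock: 10.07
position: [0.4919, -0.1468, 0.051]
ee_rot: [0.196, 0.981, 0.0, 0.0]
ft_force: [-0.9, -0.0, -1.5]
grip_width: 0.183
grasp_force: 78.0
```

```bash
python3 - <<'E'
from h import *
s=-.394; b=np.array([.43,-.12]); g=b+.068*np.array([np.cos(s),np.sin(s)])
legs(((*g.round(4),.045),s+np.pi),)
t,sc=camera('top'),camera('scene')
u,v=proj('scene',[.45,-.13,.04]).astype(int); u2,v2=proj('top',[.45,-.13,.04]).astype(int)
cv2.imwrite('pics/c3.png',cv2.resize(np.hstack([t[v2-55:v2+55,u2-70:u2+70],sc[v-55:v+55,u-70:u+70]]),None,fx=2.8,fy=2.8,interpolation=cv2.INTER_CUBIC)[:,:,::-1])
E
```

```text
10.07 [ 0.4919 -0.1468  0.051 ] w 0.183 f [-0.9 -0.  -1.5] g 78.0
(np.float64(0.4928), np.float64(-0.1461), 0.045) 2.747592653589793 [-0.01  0.03  0.15] [ 0.  0. -0.]
```

View pics/c3.png

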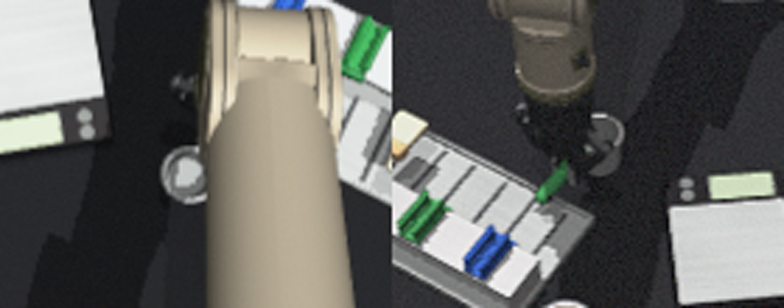

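The scoop is just above the bare counter (top crop px 185,172), with its handle pointing over the tray corner towards the rail. Lower gently.

carry_out(
  commands=[
    [[0,0,0.06,0,0,0],[0,0,0.05,0,0,0],[0,0,0.04,0,0,0],[0,0,0,0,0,0]],
  ],
)

```text
clock: 10.5
position: [0.4922, -0.147, 0.0452]
ee_rot: [0.196, 0.981, -0.0, 0.001]
ft_force: [-0.0, -1.6, 1.7]
grip_width: 0.186
grasp_force: 78.4
```

carry_out(
  commands=[
    [[0,0,0,0,0,0],[0,0,0,0,0,0],[0,0,0,0,0,0],[0,0,0,0,0,0],[0,0,0,0,0,0],[0,0,0,0,0,0],[0,0,-0.4,0,0,0],[0,0,-0.6,0,0,0],[0,0,-0.6,0,0,0],[0,0,-0.7,0,0,0],[0,0,-0.7,0,0,0]],
  ],
  hand=-1,
)

```text
clock: 11.42
position: [0.4913, -0.1466, 0.166]
ee_rot: [0.196, 0.981, 0.0, -0.0]
ft_force: [0.9, -0.1, 0.2]
grip_width: 0.998
grasp_force: 0.0
```

carry_out(
  commands=[
    [[0.8,0,-0.5,0,0,0],[0.8,0,-0.5,0,0,0],[0.8,0,-0.5,0,0,0],[-0.6,-0.8,0,0,0,0],[-0.6,-0.8,0,0,0,0],[-0.6,-0.8,0,0,0,0],[-0.4,-0.8,0,0,0,0],[0,0,0,0,0,0]],
  ],
)

```text
clock: 12.08
position: [0.4337, -0.2692, 0.2243]
ee_rot: [0.2, 0.98, -0.001, -0.0]
ft_force: [-1.0, -0.7, 0.2]
grip_width: 0.993
grasp_force: 0.0
```

```bash
python3 - <<'E'
from h import *
legs()
t,sc=camera('top'),camera('scene')
handle('green',(.51,-.15),.063,{'top':t,'scene':sc},.07)
u,v=proj('scene',[.45,-.13,.04]).astype(int); u2,v2=proj('top',[.45,-.13,.04]).astype(int)
print(u,v,u2,v2)
cv2.imwrite('pics/c4.png',cv2.resize(np.hstack([t[v2-55:v2+55,u2-70:u2+70],sc[v-55:v+55,u-70:u+70]]),None,fx=2.8,fy=2.8,interpolation=cv2.INTER_CUBIC)[:,:,::-1])
E
```

```text
12.08 [ 0.4337 -0.2692  0.2243] w 0.993 f [-1.  -0.7  0.2] g 0.0
green scene mid [ 0.5052 -0.1548] yaw -0.408 len 0.0812
green top mid [ 0.5084 -0.1525] yaw 2.751 len 0.0764
284 166 357 235
```

View pics/c4.png

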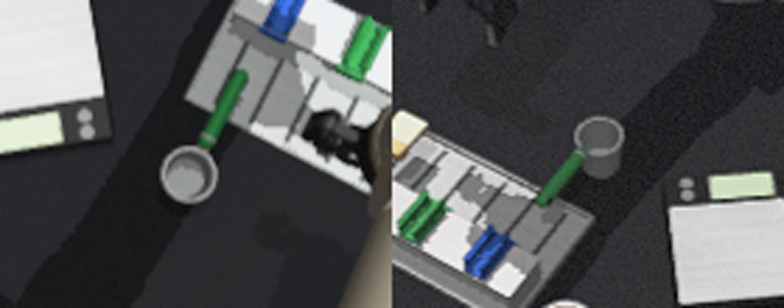

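The scoop stands upright and free: rim at top crop px (189,172) and scene crop px (600,135), handle towards the tray. Next I compute the bowl grasp.

```bash
python3 - <<'E'
from h import *
a=cast('top',(354.5,241.4),.056)[0,:2]; b=cast('scene',(288.3,159.2),.056)[0,:2]
m=np.array([.5068,-.1537]); e=np.array([np.cos(-.4),np.sin(-.4)])
print(a,b,'handle based 87:',m-.087*e, 'dist',np.linalg.norm(m-a),np.linalg.norm(m-b))
# clip from both cams: find height at which centroids agree
t,sc=camera('top'),camera('scene')
for z in(.06,.07): 
    for n,im in(('top',t),('scene',sc)):
        print(z,n,blob(im,n,'green',(.586,-.297),z,.05).mean(0).round(4))
c=(a+b)/2
legs(((*c.round(4),.13),-.4+np.pi),((*c.round(4),.022),-.4+np.pi))
E
```

```text
[ 0.42958806 -0.11930568] [ 0.42736276 -0.11834431] handle based 87: [ 0.42666769 -0.1198206 ] dist 0.08452605116664384 0.0869499905343841
0.06 top [ 0.5827 -0.2993]
0.06 scene [ 0.5819 -0.3049]
0.07 top [ 0.5805 -0.297 ]
0.07 scene [ 0.5883 -0.3016]
12.28 [ 0.4353 -0.261   0.2248] w 0.998 f [-0.3  0.1  0.2] g 0.0
(np.float64(0.4285), np.float64(-0.1188), 0.13) 2.741592653589793 [1.52 3.22 2.37] [ 0.   -0.    0.07]
(np.float64(0.4285), np.float64(-0.1188), 0.022) 2.741592653589793 [0.  0.  2.7] [0. 0. 0.]
```

carry_out(
  commands=[
    [[0.38,0.8,0,0,0,0.02],[0.38,0.8,0,0,0,0.02],[0.38,0.8,0.2,0,0,0.02],[0.38,0.8,0.4,0,0,0],[0,0,0.6,0,0,0],[0,0,0.6,0,0,0],[0,0,0.57,0,0,0],[0,0,0,0,0,0],[0,0,0,0,0,0]],
  ],
)

```text
clock: 13.03
position: [0.428, -0.1193, 0.1301]
ee_rot: [0.198, 0.98, 0.0, -0.001]
ft_force: [0.4, -1.1, 0.3]
grip_width: 1.001
grasp_force: 0.0
```

```bash
python3 - <<'E'
from h import *
legs(((.428,-.119,.022),-.4+np.pi))
E
```

```text
13.03 [ 0.428  -0.1193  0.1301] w 1.001 f [ 0.4 -1.1  0.3] g 0.0
(0.428, -0.119, 0.022) 2.741592653589793 [-0.    0.01  2.7 ] [-0.   -0.02  0.01]
```

carry_out(
  commands=[
    [[0,0,0.4,0,0,0],[0,0,0.5,0,0,0],[0,0,0.4,0,0,0],[0,0,0.4,0,0,0],[0,0,0.4,0,0,0],[0,0,0.4,0,0,0],[0,0,0.2,0,0,0],[0,0,0,0,0,0],[0,0,0,0,0,0]],
  ],
)

```text
clock: 13.78
position: [0.4293, -0.1204, 0.0232]
ee_rot: [0.199, 0.98, -0.0, 0.0]
ft_force: [0.4, -0.7, -0.1]
grip_width: 1.002
grasp_force: 0.0
```

carry_out(
  commands=[
    [[0,0,0,0,0,0],[0,0,0,0,0,0],[0,0,0,0,0,0],[0,0,0,0,0,0],[0,0,0,0,0,0],[0,0,0,0,0,0],[0,0,0,0,0,0]],
  ],
  hand=1,
  force=50,
)

```text
clock: 14.37
position: [0.4295, -0.1207, 0.0236]
ee_rot: [0.199, 0.98, -0.001, 0.001]
ft_force: [-3.8, 2.2, 13.4]
grip_width: 0.661
grasp_force: 50.1
```

carry_out(
  commands=[
    [[0,0,-0.15,0,0,0],[0,0,-0.25,0,0,0],[0,0,-0.35,0,0,0],[0,0,-0.35,0,0,0],[0,0,-0.35,0,0,0],[0,0,-0.35,0,0,0],[0,0,-0.35,0,0,0],[0,0,-0.25,0,0,0],[0,0,0,0,0,0]],
  ],
)

```text
clock: 15.12
position: [0.4298, -0.1207, 0.1204]
ee_rot: [0.199, 0.98, -0.001, 0.002]
ft_force: [0.5, -0.1, -0.9]
grip_width: 0.658
grasp_force: 53.3
```

```bash
python3 - <<'E'
from h import *
legs()
t,sc=camera('top'),camera('scene')
u,v=proj('scene',[.47,-.14,.14]).astype(int); u2,v2=proj('top',[.47,-.14,.14]).astype(int)
for z in (.13,.145,.16):
  try: handle('green',(.51,-.16),z,{'top':t,'scene':sc},.08)
  except ValueError: pass
cv2.imwrite('pics/c5.png',cv2.resize(np.hstack([t[v2-55:v2+55,u2-70:u2+70],sc[v-55:v+55,u-70:u+70]]),None,fx=2.8,fy=2.8,interpolation=cv2.INTER_CUBIC)[:,:,::-1])
E
```

```text
15.12 [ 0.4298 -0.1207  0.1204] w 0.658 f [ 0.5 -0.1 -0.9] g 53.3
green scene mid [ 0.4838 -0.1629] yaw -0.392 len 0.0876
green top mid [ 0.5431 -0.1688] yaw 2.395 len 0.0184
green scene mid [ 0.4951 -0.1594] yaw -0.392 len 0.0865
green top mid [ 0.5402 -0.1669] yaw 2.395 len 0.0182
green scene mid [ 0.5064 -0.1559] yaw -0.392 len 0.0854
green top mid [ 0.5373 -0.165 ] yaw 2.395 len 0.0179
```

View pics/c5.png

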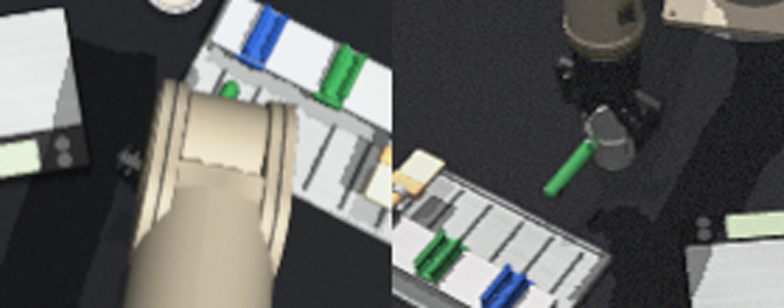

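The scoop is held by the bowl and level, handle pointing at the rail (scene crop px 570,165). The green clip is visible at top crop (342,75).

```bash
python3 - <<'E'
from h import *
legs(((.510,-.2685,.10),-.394+np.pi),((.510,-.2685,.06),-.394+np.pi))
E
```

```text
15.22 [ 0.4286 -0.1206  0.1183] w 0.66 f [ 0.3  0.2 -1.6] g 53.3
(0.51, -0.2685, 0.1) 2.747592653589793 [-3.32 -2.61  0.46] [-0.    0.01 -0.06]
(0.51, -0.2685, 0.06) 2.747592653589793 [0. 0. 1.] [0. 0. 0.]
```

carry_out(
  commands=[
    [[-0.3,-0.24,0,0,0,-0.06],[-0.5,-0.4,0,0,0,0],[-0.5,-0.4,0,0,0,0],[-0.5,-0.4,0,0,0,0],[-0.5,-0.4,0,0,0,0],[-0.5,-0.4,0.1,0,0,0],[-0.35,-0.25,0.16,0,0,0],[-0.17,-0.12,0.2,0,0,0],[0,0,0.2,0,0,0],[0,0,0,0,0,0],[0,0,0,0,0,0]],
  ],
)

```text
clock: 16.13
position: [0.5102, -0.2661, 0.0908]
ee_rot: [0.195, 0.981, 0.001, -0.001]
ft_force: [-1.1, -0.1, -0.6]
grip_width: 0.658
grasp_force: 53.3
```

```bash
python3 - <<'E'
from h import *
legs(((.510,-.2685,.0415),-.394+np.pi))
t,sc=camera('top'),camera('scene')
u,v=proj('scene',[.56,-.29,.09]).astype(int); u2,v2=proj('top',[.56,-.29,.09]).astype(int)
print(u,v,u2,v2)
cv2.imwrite('pics/c6.png',cv2.resize(np.hstack([t[v2-45:v2+45,u2-45:u2+45],sc[v-45:v+45,u-45:u+45]]),None,fx=4.4,fy=4.4,interpolation=cv2.INTER_CUBIC)[:,:,::-1])
E
```

```text
16.13 [ 0.5102 -0.2661  0.0908] w 0.658 f [-1.1 -0.1 -0.6] g 53.3
(0.51, -0.2685, 0.0415) 2.747592653589793 [-0.02 -0.06  1.23] [ 0.01 -0.02  0.01]
228 178 415 202
```

View pics/c6.png

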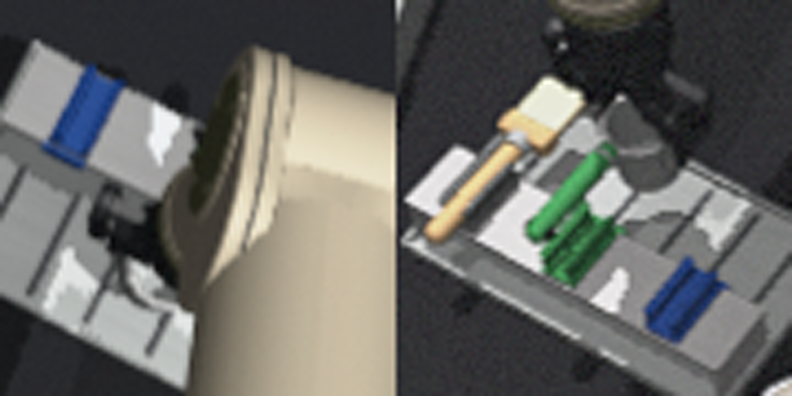

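The handle floats above the green clip, just on its brush side through parallax (scene crop px 540–605, 155–228; clip at 582,245). Check numerically.

```bash
python3 - <<'E'
from h import *
ey=np.array([.384,.923]); ex=np.array([.923,-.384])
X=cast('scene',[(230.5,168.2),(215.7,184.8)],.1302)[:,:2]; print('handle ey',X@ey,'ex',X@ex)
sc=camera('scene')
# separate handle and clip by hue/row: green mask, row-wise extents
h=cv2.cvtColor(sc,cv2.COLOR_RGB2HSV); m=cv2.inRange(h,(45,90,40),(85,255,255))[150:215,195:260]
k,l,s,c=cv2.connectedComponentsWithStats(m)
for i in range(1,k):
    if s[i,4]>20:
        v,u=np.where(l==i); uv=np.c_[u+195,v+150]
        for z in (.0685,.1302):
            X=cast('scene',uv,z)[:,:2]; q=np.percentile(X@ey,[3,50,97]).round(4); print(s[i,4],z,q,np.percentile(X@ex,[2,98]).round(4))
# same for blue clip in both cams, expected +.095
for n,im in(('scene',sc),('top',camera('top'))):
    X=blob(im,n,'blue',(.617,-.21),.0685,.06); print(n,'blue',np.percentile(X@ey,[3,50,97]).round(4),(X@ey).mean().round(4))
E
```

```text
handle ey [-0.04941293 -0.04977832] ex [0.61346831 0.68951589]
290 0.0685 [-0.0968 -0.0668 -0.0367] [0.588  0.6865]
290 0.1302 [-0.0605 -0.032  -0.0034] [0.6198 0.7134]
scene blue [0.0233 0.0417 0.0588] 0.0414
top blue [0.0292 0.0429 0.0566] 0.0428
```

carry_out(
  commands=[
    [[0,-0.075,0.15,0,0,0],[0,0,0.25,0,0,0],[0,0,0.25,0,0,0],[0,0,0.25,0,0,0],[0,0,0.15,0,0,0],[0,0,0.08,0,0,0],[0,0,0,0,0,0],[0,0,0,0,0,0]],
  ],
)

```text
clock: 17.0
position: [0.51, -0.2705, 0.0465]
ee_rot: [0.196, 0.981, 0.0, -0.0]
ft_force: [0.1, -0.2, -1.2]
grip_width: 0.658
grasp_force: 53.3
```

carry_out(
  commands=[
    [[0,0,0.06,0,0,0],[0,0,0.06,0,0,0],[0,0,0.03,0,0,0],[0,0,0,0,0,0]],
  ],
)

```text
clock: 17.33
position: [0.5102, -0.2705, 0.0406]
ee_rot: [0.196, 0.981, 0.0, 0.0]
ft_force: [0.5, 0.8, 0.3]
grip_width: 0.664
grasp_force: 53.4
```

carry_out(
  commands=[
    [[0,0,0.05,0,0,0],[0,0,0.05,0,0,0],[0,0,0,0,0,0]],
  ],
)

```text
clock: 17.58
position: [0.5106, -0.2706, 0.0368]
ee_rot: [0.196, 0.981, -0.0, 0.001]
ft_force: [1.8, 0.4, 2.7]
grip_width: 0.659
grasp_force: 53.6
```

carry_out(
  commands=[
    [[0,0,0,0,0,0],[0,0,0,0,0,0],[0,0,0,0,0,0],[0,0,0,0,0,0],[0,0,0,0,0,0],[0,0,-0.2,0,0,0],[0,0,-0.4,0,0,0],[0,0,-0.6,0,0,0],[0,0,-0.8,0,0,0],[0,0,-0.8,0,0,0],[0,0,0,0,0,0]],
  ],
  hand=-1,
)

```text
clock: 18.5
position: [0.5129, -0.2715, 0.1556]
ee_rot: [0.196, 0.981, -0.002, 0.004]
ft_force: [-0.3, -0.3, 1.1]
grip_width: 1.001
grasp_force: 0.0
```

```bash
python3 - <<'E'
from h import *
legs(((.585,-.2995,.15),-.394+np.pi),((.585,-.2995,.105),-.394+np.pi))
ey=np.array([.384,.923]); ex=np.array([.923,-.384])
sc=camera('scene');X=blob(sc,'scene','green',(.57,-.29),.085,.09); print(np.percentile(X@ey,[3,50,97]),np.percentile(X@ex,[2,98]))
cv2.imwrite('pics/s7.png',sc[:,:,::-1]);cv2.imwrite('pics/t7.png',camera('top')[:,:,::-1])
E
```

```text
18.5 [ 0.5129 -0.2715  0.1556] w 1.001 f [-0.3 -0.3  1.1] g 0.0
(0.585, -0.2995, 0.15) 2.747592653589793 [-1.93  0.05  0.16] [-0.01  0.09  0.  ]
(0.585, -0.2995, 0.105) 2.747592653589793 [0.   0.   1.12] [0. 0. 0.]
[-0.06502352 -0.04715809 -0.02686354] [0.62035185 0.69481393]
```

carry_out(
  commands=[
    [[-0.4,0,0,0,0,0],[-0.5,0,0,0,0,0],[-0.5,0,0,0,0,0],[-0.4,0,0,0,0,0],[-0.11,0,0.2,0,0,0],[0,0,0.4,0,0,0],[0,0,0.4,0,0,0],[0,0,0.1,0,0,0],[0,0,0,0,0,0],[0,0,0,0,0,0]],
  ],
  hand=1,
  force=40,
)

```text
clock: 19.43
position: [0.58, -0.2998, 0.1044]
ee_rot: [0.196, 0.981, 0.0, -0.0]
ft_force: [-0.3, -0.1, 0.2]
grip_width: -0.0
grasp_force: 0.0
```

carry_out(
  commands=[
    [[0,0,0.1,0,0,0],[0,0,0.1,0,0,0],[0,0,0.1,0,0,0],[0,0,0.1,0,0,0],[0,0,0,0,0,0]],
  ],
)

```text
clock: 19.85
position: [0.581, -0.3002, 0.0886]
ee_rot: [0.196, 0.981, -0.0, 0.001]
ft_force: [1.3, -1.0, 1.7]
grip_width: -0.001
grasp_force: 1.1
```

carry_out(
  commands=[
    [[0,0,0.08,0,0,0],[0,0,0.08,0,0,0],[0,0,0.06,0,0,0],[0,0,0,0,0,0]],
  ],
)

```text
clock: 20.18
position: [0.5803, -0.3, 0.0795]
ee_rot: [0.196, 0.981, -0.0, -0.0]
ft_force: [0.0, -0.4, -0.0]
grip_width: 0.003
grasp_force: 0.2
```

carry_out(
  commands=[
    [[0,0,0.05,0,0,0],[0,0,0.05,0,0,0],[0,0,0,0,0,0]],
  ],
)

```text
clock: 20.43
position: [0.5805, -0.3, 0.0774]
ee_rot: [0.196, 0.981, -0.0, 0.0]
ft_force: [-6.2, 3.1, 14.4]
grip_width: -0.004
grasp_force: 8.0
```

carry_out(
  commands=[
    [[0,0,0.04,0,0,0],[0,0,0,0,0,0],[0,0,-0.4,0,0,0],[0,0,-0.7,0,0,0],[0,0,-0.8,0,0,0],[0,0,-0.8,0,0,0],[0,0.9,0,0,0,0],[0,0.9,0,0,0,0],[0,0.9,0,0,0,0],[0,0.9,0,0,0,0],[0,0.9,0,0,0,0],[0,0.9,0,0,0,0],[0,0,0,0,0,0]],
  ],
)

```text
clock: 21.52
position: [0.6645, -0.0903, 0.1818]
ee_rot: [0.191, 0.982, 0.003, -0.0]
ft_force: [-0.1, 1.5, 0.9]
grip_width: 0.001
grasp_force: 0.0
```

```bash
python3 - <<'E'
from h import *
legs()
t,sc=camera('top'),camera('scene')
handle('green',(.583,-.3),.0685,{'top':t,'scene':sc},.08)
handle('blue',(.491,.45),.064,{'top':t,'scene':sc},.1)
handle('orange',(.585,.334),.059,{'top':t,'scene':sc},.1)
u,v=proj('scene',[.55,-.28,.06]).astype(int); u2,v2=proj('top',[.55,-.28,.06]).astype(int)
u3,v3=proj('top',[.5,.36,.06]).astype(int)
f=lambda im,u,v:cv2.resize(im[v-40:v+40,u-40:u+40],(266,266),interpolation=cv2.INTER_CUBIC)
cv2.imwrite('pics/c8.png',np.hstack([f(t,u2,v2),f(sc,u,v),f(t,u3,v3)])[:,:,::-1]); print(u2,v2,u,v,u3,v3)
E
```

```text
21.52 [ 0.6645 -0.0903  0.1818] w 0.001 f [-0.1  1.5  0.9] g 0.0
green scene mid [ 0.5865 -0.3025] yaw -0.337 len 0.0792
green top mid [ 0.5898 -0.3018] yaw 2.734 len 0.079
blue scene mid [0.4903 0.4509] yaw 1.529 len 0.0804
blue top mid [0.4934 0.4543] yaw -1.645 len 0.0816
orange scene mid [0.5809 0.3334] yaw -0.219 len 0.0977
orange top mid [0.5898 0.3349] yaw 2.934 len 0.0803
409 206 233 181 201 204
```

View pics/c8.png

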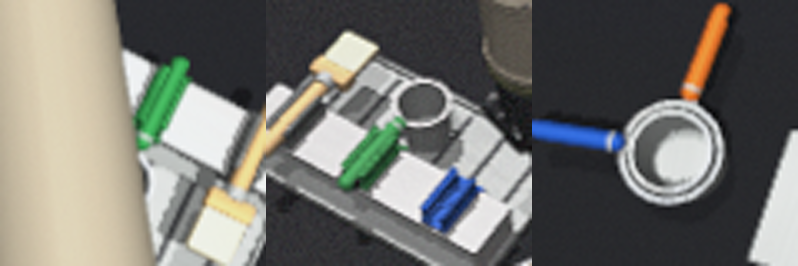

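The green handle is seated in its clip with the bowl level over the tray (centre panel, 372,150 and 422,105). The medium is still in the large scoop (right panel, 670,150).

```bash
python3 - <<'E'
from h import *
legs(((.6645,-.09,.18),1.515),((.4905,.426,.12),1.515),((.4905,.426,.046),1.515))
E
```

```text
21.62 [ 0.6634 -0.0981  0.1815] w 0.002 f [-0.1  0.4  0.7] g 0.0
(0.6645, -0.09, 0.18) 1.515 [0.05 0.2  0.04] [-0.000e+00 -1.000e-02  1.181e+01]
(0.4905, 0.426, 0.12) 1.515 [12.64 -5.06  1.5 ] [0. 0. 0.]
(0.4905, 0.426, 0.046) 1.515 [0.   0.   1.85] [0. 0. 0.]
```

carry_out(
  commands=[
    [[0,0,0,0,0,0.9],[0,0,0,0,0,0.9],[0,0,0,0,0,0.9],[0,0,0,0,0,0.9],[0,0,0,0,0,0.9],[0,0,0,0,0,0.9],[0,0,0,0,0,0.9],[0,0,0,0,0,0.9],[0,0,0,0,0,0.9],[0,0,0,0,0,0.9],[0,0,0,0,0,0.9],[0,0,0,0,0,0.9],[0,0,0,0,0,0.9],[0,0,0,0,0,0.11],[0,0,0,0,0,0]],
  ],
  hand=-1,
)

```text
clock: 22.87
position: [0.6629, -0.102, 0.1819]
ee_rot: [0.728, 0.686, -0.0, 0.0]
ft_force: [-0.2, 1.2, 0.1]
grip_width: 1.002
grasp_force: 0.0
```

carry_out(
  commands=[
    [[0.4,-0.16,0,0,0,0],[0.8,-0.32,0,0,0,0],[0.8,-0.32,0,0,0,0],[0.8,-0.32,0,0,0,0],[0.8,-0.32,0,0,0,0],[0.8,-0.32,0,0,0,0],[0.8,-0.32,0,0,0,0],[0.8,-0.32,0,0,0,0],[0.8,-0.32,0,0,0,0],[0.8,-0.32,0,0,0,0],[0.8,-0.32,0,0,0,0],[0.8,-0.32,0,0,0,0],[0.8,-0.32,0,0,0,0],[0.8,-0.32,0.2,0,0,0],[0.8,-0.32,0.3,0,0,0],[0.7,-0.28,0.4,0,0,0],[0.3,-0.14,0.5,0,0,0],[0,0,0,0,0,0],[0,0,0,0,0,0]],
  ],
)

```text
clock: 24.45
position: [0.4904, 0.4147, 0.125]
ee_rot: [0.727, 0.687, -0.001, -0.0]
ft_force: [0.5, -0.2, 0.4]
grip_width: 1.002
grasp_force: 0.0
```

```bash
python3 - <<'E'
from h import *
legs(((.4905,.426,.046),1.515))
E
```

```text
24.45 [0.4904 0.4147 0.125 ] w 1.002 f [ 0.5 -0.2  0.4] g 0.0
(0.4905, 0.426, 0.046) 1.515 [ 0.28 -0.01  1.97] [-0.02  0.01 -0.  ]
```

carry_out(
  commands=[
    [[0.28,0,0.2,0,0,0],[0,0,0.4,0,0,0],[0,0,0.4,0,0,0],[0,0,0.4,0,0,0],[0,0,0.35,0,0,0],[0,0,0.2,0,0,0],[0,0,0,0,0,0],[0,0,0,0,0,0]],
  ],
)

```text
clock: 25.12
position: [0.4927, 0.4258, 0.0484]
ee_rot: [0.728, 0.685, 0.0, 0.0]
ft_force: [-0.2, -1.0, -0.1]
grip_width: 1.001
grasp_force: 0.0
```

carry_out(
  commands=[
    [[0,0,0,0,0,0],[0,0,0,0,0,0],[0,0,0,0,0,0],[0,0,0,0,0,0],[0,0,0,0,0,0],[0,0,0,0,0,0],[0,0,0,0,0,0],[0,0,0,0,0,0],[0,0,0,0,0,0],[0,0,0,0,0,0]],
  ],
  hand=1,
  force=100,
)

```text
clock: 25.95
position: [0.4923, 0.4263, 0.0484]
ee_rot: [0.728, 0.686, 0.0, -0.0]
ft_force: [-0.1, 0.8, 3.9]
grip_width: 0.176
grasp_force: 97.6
```

carry_out(
  commands=[
    [[0,0,-0.15,0,0,0],[0,0,-0.2,0,0,0],[0,0,-0.25,0,0,0],[0,0,-0.25,0,0,0],[0,0,-0.25,0,0,0],[0,0,-0.25,0,0,0],[0,0,-0.25,0,0,0],[0,0,-0.25,0,0,0],[0,0,-0.25,0,0,0],[0,0,-0.25,0,0,0],[0,0,-0.25,0,0,0],[0,0,-0.25,0,0,0],[0,0,0,0,0,0]],
  ],
)

```text
clock: 27.03
position: [0.4929, 0.4267, 0.1647]
ee_rot: [0.728, 0.686, 0.002, 0.0]
ft_force: [0.6, 0.4, -1.3]
grip_width: 0.174
grasp_force: 97.7
```

```bash
python3 - <<'E'
from h import *
legs(((.561,.1345,.15),1.515),((.561,.1345,.085),1.515))
t,sc=camera('top'),camera('scene')
handle('orange',(.585,.334),.059,{'top':t,'scene':sc},.1)
try: handle('blue',(.491,.45),.17,{'scene':sc,'top':t},.1)
except ValueError as e: pass
E
```

```text
27.03 [0.4929 0.4267 0.1647] w 0.174 f [ 0.6  0.4 -1.3] g 97.7
(0.561, 0.1345, 0.15) 1.515 [-7.19  2.14  0.36] [ 0.02 -0.02 -0.04]
(0.561, 0.1345, 0.085) 1.515 [0.   0.   1.62] [0. 0. 0.]
orange scene mid [0.5821 0.3332] yaw -0.222 len 0.0952
orange top mid [0.5898 0.335 ] yaw 2.93 len 0.0803
blue scene mid [0.4846 0.4751] yaw 1.765 len 0.0398
blue top mid [0.4945 0.4072] yaw -2.636 len 0.0153
```

carry_out(
  commands=[
    [[-0.3,0.09,0,0,0,0],[-0.6,0.18,0,0,0,0],[-0.7,0.21,0,0,0,0],[-0.7,0.21,0,0,0,0],[-0.7,0.21,0,0,0,0],[-0.7,0.21,0,0,0,0],[-0.7,0.21,0,0,0,0],[-0.7,0.21,0,0,0,0],[-0.7,0.21,0,0,0,0],[-0.6,0.18,0,0,0,0],[-0.5,0.14,0,0,0,0],[-0.3,0.08,0,0,0,0],[0,0,0.2,0,0,0],[0,0,0.3,0,0,0],[0,0,0.3,0,0,0],[0,0,0.3,0,0,0],[0,0,0.3,0,0,0],[0,0,0.2,0,0,0],[0,0,0,0,0,0],[0,0,0,0,0,0]],
  ],
)

```text
clock: 28.8
position: [0.5601, 0.1336, 0.0976]
ee_rot: [0.728, 0.686, -0.0, -0.0]
ft_force: [0.3, 0.7, -1.7]
grip_width: 0.176
grasp_force: 97.7
```

carry_out(
  commands=[
    [[0,0,0.1,0,0,0],[0,0,0.1,0,0,0],[0,0,0.06,0,0,0],[0,0,0,0,0,0]],
  ],
)

```text
clock: 29.13
position: [0.5602, 0.1331, 0.0873]
ee_rot: [0.728, 0.686, -0.0, -0.0]
ft_force: [0.1, 0.2, -2.6]
grip_width: 0.172
grasp_force: 97.7
```

carry_out(
  commands=[
    [[0,0,0.05,0,0,0],[0,0,0.03,0,0,0],[0,0,0,0,0,0]],
  ],
)

```text
clock: 29.38
position: [0.5606, 0.1334, 0.0847]
ee_rot: [0.728, 0.686, 0.0, 0.0]
ft_force: [-1.0, 1.3, 0.0]
grip_width: 0.181
grasp_force: 98.1
```

Contact is just beginning (force up from −2.6 to 0 N). A touch more, then release and retreat.

carry_out(
  commands=[
    [[0,0,0.03,0,0,0],[0,0,0,0,0,0]],
  ],
)

```text
clock: 29.55
position: [0.5608, 0.1341, 0.0841]
ee_rot: [0.728, 0.686, 0.001, 0.0]
ft_force: [-2.8, 2.0, 5.6]
grip_width: 0.174
grasp_force: 99.0
```

carry_out(
  commands=[
    [[0,0,0,0,0,0],[0,0,0,0,0,0],[0,0,0,0,0,0],[0,0,0,0,0,0],[0,0,0,0,0,0],[0,0,0,0,0,0],[0,0,-0.4,0,0,0],[0,0,-0.6,0,0,0],[0,0,-0.8,0,0,0],[0,0,-0.8,0,0,0],[0,0,-0.8,0,0,0],[0.8,0,0,0,0,0],[0.8,0,0,0,0,0],[0.8,0,0,0,0,0],[0.8,0,0,0,0,0],[0.8,0,0,0,0,0],[0.8,0,0,0,0,0],[0,0,0,0,0,0]],
  ],
  hand=-1,
)

```text
clock: 31.05
position: [0.5692, 0.3322, 0.2187]
ee_rot: [0.725, 0.688, 0.0, -0.002]
ft_force: [-0.1, 0.4, 0.2]
grip_width: 1.004
grasp_force: 0.0
```

```bash
python3 - <<'E'
from h import *
legs()
t,sc=camera('top'),camera('scene')
handle('blue',(.56,.155),.10,{'top':t,'scene':sc},.08)
handle('green',(.583,-.3),.0685,{'top':t,'scene':sc},.08)
handle('orange',(.585,.334),.059,{'top':t,'scene':sc},.1)
E
```

```text
31.05 [0.5692 0.3322 0.2187] w 1.004 f [-0.1  0.4  0.2] g 0.0
blue scene mid [0.5587 0.1564] yaw 1.494 len 0.0786
blue top mid [0.5614 0.1607] yaw -1.639 len 0.0822
green scene mid [ 0.5865 -0.3026] yaw -0.343 len 0.0793
green top mid [ 0.5884 -0.3008] yaw 2.694 len 0.0823
orange scene mid [0.5815 0.3333] yaw -0.219 len 0.0964
orange top mid [0.6075 0.3306] yaw 3.039 len 0.0455
```

```bash
python3 -c "
from workcell import hand_in
print(hand_in())"
```

```text
the job is handed in; nothing more can be done
None
```

I handed the job in at about 31 s, and by my camera checks every step was met: the small scoop is home in the green clip, the medium one stands on the scale plate, and the large one is where it started. The verdict itself was not shown.

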